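# Start the shoe finisher: extractor first, then the brushes

### The job

Start up the cobbler's finishing machine: first press the square key, which starts the dust extractor, all the way down and let it spring back up; then do the same with the round key, which starts the brush shaft. Press one key at a time, and leave the long bar-shaped key of the sanding band alone.

Things in the scene. Friction and masses are not known exactly. Their poses are not given: they have to be found in the camera images.
- square_key_top (a point): Centre of the top face of the square key (dust extractor): black plastic, 40 x 40 mm, top 66 mm above the bench, 16 mm proud of its own fixed grey 84 x 84 x 50 mm box; goes straight down 8 mm to its stop (1.2 N to start, 4 N at the stop) and springs back. Site z up. The three boxes look alike but for their keys; which is left, middle or right varies.
- round_key_top (a point): Centre of the top face of the round key (brush shaft): black plastic, 44 mm across, top 66 mm above the bench, 16 mm proud of its own fixed grey 84 x 84 x 50 mm box; goes straight down 8 mm to its stop (1.2 N to start, 4 N at the stop) and springs back. Site z up.
- bar_key_top (a point): Centre of the top face of the bar-shaped key (sanding band), to be left alone: black plastic, 20 x 62 mm, long along the point's y axis, top 66 mm above the bench, 16 mm proud of its own fixed grey 84 x 84 x 50 mm box; goes straight down 8 mm to its stop (1.2 N to start, 4 N at the stop) and springs back. Site z up.

How it is judged:
On the way, in this order (a step that is already met when the one before it is completed fails the run):
1. the square key (dust extractor) is pressed down by more than 5 mm of its 8 mm, the round key being up (distance of square_key_top from where it was at the start of the episode above 0.005 m and distance of round_key_top from where it was at the start of the episode below 0.002 m), for 0.1 s.
2. then the round key (brush shaft) is pressed down by more than 5 mm, the square key having sprung back up (distance of round_key_top from where it was at the start of the episode above 0.005 m and distance of square_key_top from where it was at the start of the episode below 0.002 m), for 0.1 s.
At the end, for the whole second after the job is handed in: All three keys have sprung back up to within 2 mm of where they began, after the square and then the round key were each pressed down by more than 5 mm for 0.1 s (distance of each of square_key_top, round_key_top, bar_key_top from where it was at the start of the episode below 0.002 m); the robot touches nothing.
It fails at once if the bar-shaped key is pressed by more than 3 mm (distance of bar_key_top from where it was at the start of the episode above 0.003 m).
It fails at once if the square and the round key are both down by more than 2 mm at once (distance of each of square_key_top, round_key_top from where it was at the start of the episode above 0.002 m).
It also fails if it takes over 32 s, if anything falls off the work surface, if the arm or the gripper's body presses on something with over 40 N, if the wrist force passes 120 N, or if a joint passes its speed limit or range.

### The arm

A 6-joint arm with a two-finger parallel gripper is mounted at the origin on the work surface. World frame = base frame: x ahead of the robot, y to its left, z up, the work surface at z = 0. Lengths are in m, angles in rad, forces in N, time in s.
With the tool pointing down it reaches from about 0.325 to 0.775 m from the base axis. Payload 5.5 kg.
Tool frame: the origin (TCP) lies midway between the tips of the shut fingers; the grasp point (between the pads) lies behind it (hold_point_z is the z of the grasp point in the tool frame, in m); z points along the fingers, y is the line along which they close (so a half turn about z gives the same grasp; the last joint's range is limited). The gripper opens to 88 mm and grips with 3 to 60 N. Pads are 20 mm wide; open, the fingers measure 115 mm over their backs; the gripper's body (75 mm by 178 mm) begins 61 mm behind the grasp point.
Start: joints at [-1.264, 0.091, 1.231, -0, 1.82, -0.057], TCP at [0.213, -0.561, 0.223] pointing down, gripper open.
Joint ranges: [-2.87, 2.87], [-0.86, 2.18], [0.17, 2.46], [-1.51, 4.65], [0.06, 2.69], [-2.65, 2.65]. Speed limits (rad/s): [2.57, 2.57, 3.01, 3.14, 3.14, 3.14].

### API

Orientations are given as a rotation vector (axis times angle).
In Python, from station import * gives the robot as it stands.
- The arm moves only by the tool drive_tool, never from a script. Its argument "rows" is one flat list of numbers, 4 for each row, row after row: the shift along the world's x, y, z in m, then the turn about the world's z in rad. A call has 1 to 8 rows; each row shifts and turns the commanded pose from where the row before left it; what a row does not reach is not made up. A row lasts 1/10 s, in which the tool goes at most 50 mm and 8.59 degrees, less where a joint would pass 70% of its speed; a pose out of reach is approached as far as the arm can. A call is refused whole if a number of a shift passes 0.05 or a number of a turn 0.15, either way. A call with a gripper value outside its range is refused whole. "gripper" is the finger opening in m, from 0 to 0.0878, set as the call begins (left out, the last holds). The fingers move at their own pace and stop on an object; "newtons" is the grip in N (left out, the last holds). Time passes only in rows, so rows that do not move let the fingers close. It gives the time, the measured TCP pose, the force, the opening and the grip force at its end, in the units of the state.
- get_state(): the state, without advancing time (a new reading comes with each control period).
- capture(name): name is "side" or "top" or "wrist"; returns the picture (400x640x3 uint8, red, green, blue); there is no depth.
- camera_params(name): a dict with "camera_matrix" (3x3 intrinsics, pixels), "R" (3x3) and "t" (3): a world point X has camera coordinates R X + t. Camera axes: x right, y down, z forward; pixel columns grow to the right and rows downward; lengths in m; the calibration is good to about 2 mm. The wrist camera is an equidistant fisheye: a pixel r from the principal point sees the ray r / f radians off the axis. A picture is of the moment at which its call begins: read the wrist's pose just before it. camera_params takes no time and is no camera call; for the wrist camera it gives the pose at the moment of the call.
- job_done(): hands the job in; it is judged then, once.
The state is a dict: "clock": time; "qpos": joint angles; "dq": joint speeds; "joint_torque": joint torques, N m; "eef_pos": TCP position; "tool_rot": TCP orientation; "wrist_force": force on the tool from outside, world axes, zero at the start; "wrist_torque": the same for the moment, N m; "opening": finger opening in m; "gripper_force": force on a finger pad.
Only numpy, scipy, OpenCV 4.12 (cv2) and the standard library are available. Lean on these libraries where they do the work, as an engineer would, in place of code of your own. Each camera call takes 0.05 s, during which the arm holds its last target. There are 200 camera calls.

## Working session

There is one attempt and no reset: what is moved stays moved. The work goes in short steps, Python scripts to look and compute and a tool call to move; the robot and the scene stay as the last step left them, time stands still between calls to the robot, and variables do not carry over. Pictures are saved under pics/ and viewed, at most 10 in all, crops included, and the job is handed in when it is done.

Besides the shell and the picture viewer there is one more tool, called after ">>>" as name(argument=value, ...) on one line, values as JSON. drive_tool: Moves the arm, as the interface text tells. Its arguments: {"type":"object","properties":{"rows":{"type":"array"},"gripper":{"type":"number"},"newtons":{"type":"number"}},"required":["rows"]}

```bash
mkdir -p pics
python3 - <<'E'
from station import *
import cv2,json
s=get_state();print(s['clock'],s['eef_pos'],s['tool_rot'],s['opening'],s.get('hold_point_z'))
for n in('top','side'):
    cv2.imwrite(f'pics/{n}0.png',capture(n)[:,:,::-1])
    p=camera_params(n);print(n,p)
E
```

```text
0.0 [ 0.2133876  -0.56045484  0.22152575] [-3.08787759e+00 -5.67951827e-01  3.95886382e-04] 0.08817373285825976 None
top {'camera_matrix': array([[461.41559373,   0.        , 313.73639235],
       [  0.        , 461.41559373, 196.89870311],
       [  0.        ,   0.        ,   1.        ]]), 'R': array([[ 0.00360409, -0.99964627,  0.02635049],
       [-0.9871312 , -0.00776925, -0.15972362],
       [ 0.15987184, -0.02543573, -0.98681002]]), 't': array([-0.01774144,  0.54800951,  0.86145459])}
side {'camera_matrix': array([[386.10063205,   0.        , 314.25295204],
       [  0.        , 386.10063205, 198.23887157],
       [  0.        ,   0.        ,   1.        ]]), 'R': array([[-0.90438718, -0.42669785,  0.00357445],
       [-0.22811688,  0.47638113, -0.84913115],
       [ 0.36061963, -0.76875872, -0.52816996]]), 't': array([0.50422171, 0.22352338, 0.80010831])}
```

View pics/top0.png

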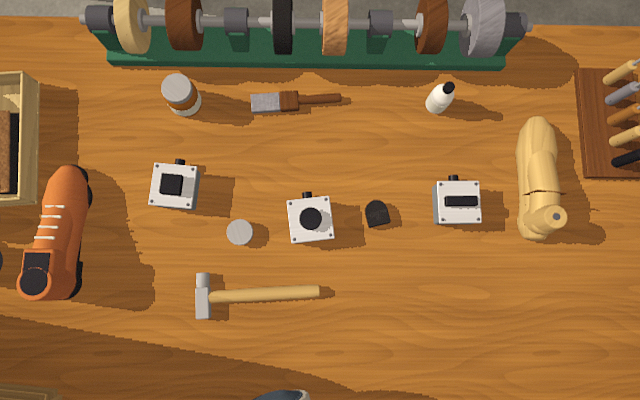

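View pics/side0.png

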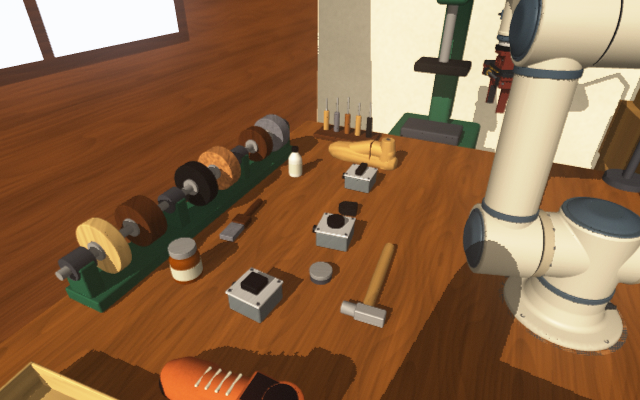

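The top view shows the square key on the left at about (171,184), the round key in the middle at (311,219) and the bar key on the right at (461,201). The side view agrees.

```bash
cat > h.py <<'E'
import numpy as np,cv2
def ray(p,u,v,z):
    d=p['R'].T@np.linalg.solve(p['camera_matrix'],[u,v,1.]);c=-p['R'].T@p['t']
    return c+d*(z-c[2])/d[2]
def blob(im,u,v,r=20):
    m=(im.max(2)<60).astype('uint8');m[:v-r]=0;m[v+r:]=0;m[:,:u-r]=0;m[:,u+r:]=0
    n,l,s,c=cv2.connectedComponentsWithStats(m);k=l[v,u];assert k
    return c[k],s[k]
E
python3 - <<'E'
from station import *
from h import *
for n,pts in(('top',dict(sq=(171,184),ro=(311,219),bar=(461,201))),('side',dict(sq=(254,281),ro=(335,220)))):
    im=cv2.imread(f'pics/{n}0.png');p=camera_params(n)
    for k,(u,v) in pts.items():
        c,s=blob(im,u,v);print(n,k,c.round(1),s,ray(p,*c,.066).round(4), ray(p,*c,.062).round(4))
E
```

```text
top sq [171.1 184.1] [160 174  23  22 430] [0.5671 0.2582 0.066 ] [0.5679 0.2594 0.062 ]
top ro [310.3 218.3] [300 208  22  22 367] [ 0.5034 -0.0077  0.066 ] [ 0.5038 -0.0077  0.062 ]
top bar [461.3 200.6] [445 196  33  10 306] [ 0.5395 -0.2988  0.066 ] [ 0.5401 -0.3003  0.062 ]
side sq [254.2 282.7] [241 272  27  22 384] [0.5626 0.2678 0.066 ] [0.5651 0.2644 0.062 ]
side ro [335.4 220.7] [327 214  17  14 193] [0.4994 0.0028 0.066 ] [ 0.5015 -0.0025  0.062 ]
```

>>> drive_tool(rows=[0.018,0.041,0,0,0.018,0.041,0,0,0.018,0.041,0,0,0.018,0.041,0,0,0.018,0.041,0,0,0.018,0.041,0,0,0.018,0.041,0,0,0.018,0.041,0,0], gripper=0, newtons=20)

```text
clock: 0.9
eef_pos: [0.3577, -0.231, 0.2223]
tool_rot: [-3.09, -0.568, 0.0]
wrist_force: [0.9, 0.3, 1.1]
opening: 0.0273
gripper_force: 0.0
```

>>> drive_tool(rows=[0.018,0.041,0,0,0.018,0.041,0,0,0.018,0.041,0,0,0.018,0.041,0,0,0.018,0.041,0,0,0.018,0.041,0,0,0.018,0.041,0,0,0.018,0.041,0,0])

```text
clock: 1.7
eef_pos: [0.5017, 0.0972, 0.2223]
tool_rot: [3.09, 0.569, -0.001]
wrist_force: [1.5, 0.3, -0.2]
opening: 0.0005
gripper_force: 0.0
```

Remaining to the square key: (+0.065, +0.162), then down to about z = 0.08.

>>> drive_tool(rows=[0.016,0.04,0,0,0.016,0.04,0,0,0.016,0.04,0,0,0.017,0.041,0,0,0,0,-0.04,0,0,0,-0.04,0,0,0,-0.03,0,0,0,-0.02,0])

```text
clock: 2.5
eef_pos: [0.5649, 0.2559, 0.0884]
tool_rot: [3.089, 0.569, -0.008]
wrist_force: [0.1, 0.5, -0.4]
opening: 0.0006
gripper_force: 0.0
```

Run:
```python
from station import *
import cv2
print(get_state()['eef_pos'],get_state()['wrist_force'])
a=capture('side')[200:340,170:330,::-1];b=capture('top')[120:260,90:250,::-1]
cv2.imwrite('pics/sq.png',cv2.resize(cv2.hconcat([a,b]),None,fx=2.5,fy=2.5))
```

```text
[0.56493302 0.2558815  0.08836102] [ 0.09730359  0.49383383 -0.36366783]
```

View pics/sq.png

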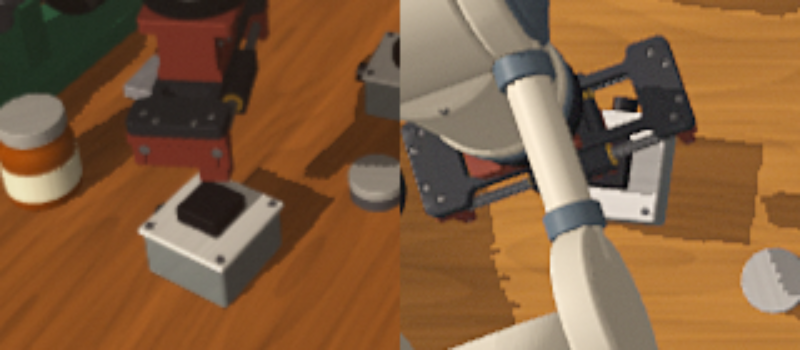

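The fingertip sits over the square key, and its pixel at about (256,271) in the side view matches the projected TCP. Now I press.

>>> drive_tool(rows=[0.002,0.003,-0.008,0,0,0,-0.008,0,0,0,-0.006,0,0,0,-0.004,0,0,0,0,0])

```text
clock: 3.1
eef_pos: [0.5685, 0.2592, 0.0664]
tool_rot: [-3.09, -0.568, 0.0]
wrist_force: [-0.1, -0.9, 0.5]
opening: 0.0005
gripper_force: 0.5
```

>>> drive_tool(rows=[0,0,-0.004,0,0,0,-0.003,0,0,0,0,0,0,0,0,0])

```text
clock: 3.5
eef_pos: [0.5689, 0.2594, 0.0603]
tool_rot: [-3.09, -0.568, -0.002]
wrist_force: [0.1, 0.9, 3.8]
opening: 0.0007
gripper_force: 1.6
```

>>> drive_tool(rows=[0,0,-0.002,0,0,0,-0.001,0,0,0,0,0,0,0,0,0])

```text
clock: 3.9
eef_pos: [0.5689, 0.2594, 0.0582]
tool_rot: [-3.09, -0.568, -0.003]
wrist_force: [-2.2, -0.9, 8.4]
opening: 0.0005
gripper_force: 4.3
```

The force (8.4 N) and z = 0.058 show the key is at its stop. I release it and go to the round key.

>>> drive_tool(rows=[0,0,0.02,0,0,0,0.04,0,-0.011,-0.044,0,0,-0.011,-0.044,0,0,-0.011,-0.044,0,0,-0.011,-0.044,0,0,-0.011,-0.045,0,0,-0.011,-0.045,0,0])

```text
clock: 4.7
eef_pos: [0.5013, -0.0082, 0.1158]
tool_rot: [-3.089, -0.569, 0.002]
wrist_force: [0.8, -0.4, -0.1]
opening: 0.0003
gripper_force: 0.0
```

>>> drive_tool(rows=[0,0,-0.02,0,0,0,-0.01,0,0,0,0,0])

```text
clock: 5.0
eef_pos: [0.5011, -0.0064, 0.0841]
tool_rot: [-3.088, -0.568, 0.007]
wrist_force: [-0.3, 0.2, 0.6]
opening: 0.0005
gripper_force: 0.0
```

Run:
```python
from station import *
from h import *
print(get_state()['eef_pos'],get_state()['wrist_force'])
a0=capture('side')[:,:,::-1];t=capture('top')[:,:,::-1]
try: print(blob(t,171,184),blob(a0,254,281))
except AssertionError: print('hidden')
a=a0[150:310,200:400]
cv2.imwrite('pics/ro.png',cv2.resize(a,None,fx=3,fy=3))
```

```text
[ 0.5010638  -0.00635201  0.08407452] [-0.31830262  0.23345186  0.63297557]
(array([171.13053613, 184.15384615]), array([160, 174,  23,  22, 429], dtype=int32)) (array([254.171875  , 282.68229167]), array([241, 272,  27,  22, 384], dtype=int32))
```

View pics/ro.png

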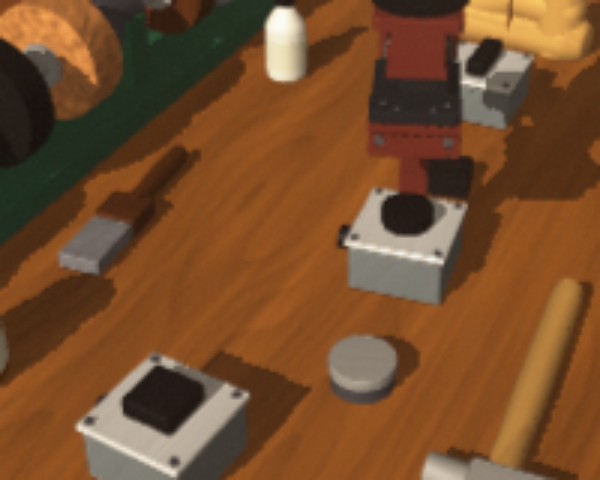

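The square key has sprung back, with its blobs unchanged at (171,184) in the top view and (254,283) in the side view. The tool is over the round key, with its tip at crop (412,190), so I press.

>>> drive_tool(rows=[0.002,0,-0.01,0,0,0,-0.006,0,0,0,-0.004,0,0,0,-0.003,0,0,0,-0.002,0,0,0,0,0,0,0,0,0])

```text
clock: 5.8
eef_pos: [0.5047, -0.0066, 0.0621]
tool_rot: [-3.09, -0.569, -0.001]
wrist_force: [-1.2, 1.0, 1.9]
opening: 0.0001
gripper_force: 1.2
```

>>> drive_tool(rows=[0,0,-0.003,0,0,0,-0.002,0,0,0,0,0,0,0,0,0])

```text
clock: 6.2
eef_pos: [0.5049, -0.0068, 0.0582]
tool_rot: [3.089, 0.568, 0.003]
wrist_force: [-3.3, 1.5, 10.1]
opening: 0.0002
gripper_force: 4.9
```

At its stop (10 N, z = 0.058). I lift clear.

>>> drive_tool(rows=[0,0,0.02,0,0,0,0.04,0,0,0,0.05,0,0,0,0.03,0,0,0,0,0,0,0,0,0,0,0,0,0])

```text
clock: 6.9
eef_pos: [0.5039, -0.0069, 0.1945]
tool_rot: [-3.089, -0.568, 0.005]
wrist_force: [0.1, 0.4, 0.0]
opening: 0.0004
gripper_force: 0.0
```

Run:
```python
from station import *
from h import *
s=get_state();print(s['clock'],s['eef_pos'],s['wrist_force'])
a=capture('side')[:,:,::-1]
print(blob(a,254,281),blob(a,335,220))
job_done()
```

```text
6.9 [ 0.50389015 -0.00690566  0.19447037] [0.06533602 0.39000807 0.02995695]
(array([254.171875  , 282.68229167]), array([241, 272,  27,  22, 384], dtype=int32)) (array([335.35897436, 220.69230769]), array([327, 214,  17,  14, 195], dtype=int32))
the job is handed in; nothing more can be done
```

I pressed the square key and then the round key down to their stops; in the camera views both sprang back up. I never went near the bar key, the arm is lifted clear, and I handed the job in at about 7 s (no verdict was shown).

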